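# Load the kiln shelf in row order

### The arm

A 6-joint arm with a two-finger parallel gripper is mounted at the origin on the work surface. World frame = base frame: x ahead of the robot, y to its left, z up, the work surface at z = 0. Lengths are in m, angles in rad, forces in N, time in s.
With the tool pointing down it reaches from about 0.325 to 0.75 m from the base axis. Payload 7.6 kg.
Tool frame: the origin (TCP) lies on the mounting face of the last link; the fingertips stand 173 mm ahead of it and the grasp point (between the pads) lies 155 mm ahead of it (r.grip_depth is the distance from the TCP to the grasp point, in m); z points along the fingers, y is the line along which they close (so a half turn about z gives the same grasp; the last joint's range is limited). The gripper opens to 85 mm and grips with 20 to 120 N. Pads are 22 mm wide; open, the fingers measure 114 mm over their backs; the gripper's body (76 mm by 85 mm) begins 54 mm behind the grasp point. The pads swing forward as they close: fully open they stand 13 mm farther back than shut.
Start: joints at [1.13, 0.052, 1.401, -0, 1.689, -0.07], TCP at [0.19, 0.489, 0.405] pointing down, gripper open.
Joint ranges: [-2.9, 2.9], [-0.91, 2.17], [0.12, 2.37], [-1.06, 4.2], [0.26, 2.73], [-2.93, 2.93]. Speed limits (rad/s): [2.57, 2.57, 3.01, 3.14, 3.14, 3.14].

### API

Orientations are given as a unit quaternion [w, x, y, z].
In Python, from cell import readout, capture, get_calibration, ticket, r gives the robot as it stands. The module is installed in compiled form; this text tells all that it offers.
- The arm moves only by the tool step_arm, never from a script. Its arguments are lists of equal length, an entry for each row: "claw": the opening, from 0 (shut) to 1 (fully open); "offset": the shift along the tool's x, y, z in mm, a list of three; "turn": the turn, a rotation vector about the tool's x, y, z in degrees, a list of three. A call has 1 to 12 rows; each row shifts and turns the commanded pose from where the row before left it, along the tool's axes as they then stand; what a row does not reach is not made up. A row lasts 1/8 s, in which the tool goes at most 62.5 mm and 10.7 degrees, less where a joint would pass 70% of its speed; a pose out of reach is approached as far as the arm can. A call is refused whole if a number of a shift passes 62.5 or a number of a turn 10.7, either way. A call with a gripper value outside its range is refused whole. The fingers move at their own pace and stop on an object; "grip_force" is the grip in N (left out, the last holds). Time passes only in rows, so rows that do not move let the fingers close. It gives the time, the measured TCP pose, the force, the opening and the grip force at its end, in the units of the state.
- readout.get_obs(): the state, without advancing time (a new reading comes with each control period).
- capture(name): name is "scene" or "top" or "wrist"; returns the picture (480x640x3 uint8, red, green, blue); there is no depth.
- get_calibration(name): a dict with "camera_matrix" (3x3 intrinsics, pixels), "k1" (the pictures are not rectified: a ray, as slopes to the right and down, at radius r is drawn at 1 + k1 r^2 times it, then the intrinsics apply), "extrinsics" (4x4, takes a point from world to camera coordinates). Camera axes: x right, y down, z forward; pixel columns grow to the right and rows downward; lengths in m; the calibration is good to about 2 mm. A picture is of the moment at which its call begins: read the wrist's pose just before it. get_calibration takes no time and is no camera call; for the wrist camera it gives the pose at the moment of the call.
- ticket.finish_job(): hands the job in; it is judged then, once.
The state is a dict: "time_s": time; "joint_positions": joint angles; "dq": joint speeds; "joint_torque": joint torques, N m; "eef_pos": TCP position; "orientation": TCP orientation; "force": force on the tool from outside, world axes, zero at the start; "wrist_torque": the same for the moment, N m; "opening": finger opening in m; "grip_force": force on a finger pad.
Only numpy, scipy, OpenCV 4.12 (cv2) and the standard library are available. Lean on these libraries where they do the work, as an engineer would, in place of code of your own. Each camera call takes 0.05 s, during which the arm holds its last target. There are 200 camera calls.

### The job

Move the four small unfired pots from the plywood ware board to the four white patches on the kiln shelf, keeping the order of their row, counted from the witness cones: the pot that stands at the left end of the board (the robot's left) goes on the patch next to the witness cones, its neighbour on the next patch, and so on to the last. Stand each pot upright in the middle of its patch, set it down gently without dropping it, and let none tip over.

Things in the scene. Friction and masses are not known exactly. Their poses are not given: they have to be found in the camera images.
- cup_c (a point): small unglazed off-white cup without handle: round, open at the top, outer diameter 48 mm at the foot and 52 mm at the rim, 58 mm tall, wall 4 mm, about 90 g. Point: its centre, 29 mm above its foot; z up. Starts upright within 6 mm of the middle of its own dark tile (foot 36 mm above the table).
- vase_c (a point): unglazed off-white bud vase, the tallest pot: round body 48 to 50 mm across up to 50 mm height, then a shoulder and a thin neck 18 to 20 mm across with a 26 mm lip and a dark mouth; 92 mm tall in all, about 140 g. Grip the body, 20 to 45 mm above its foot. Point: its centre, 46 mm above its foot; z up. Starts upright within 6 mm of the middle of its own dark tile (foot 36 mm above the table).
- jar_c (a point): unglazed off-white closed jar with its lid fixed on: round body 54 mm across up to 34 mm height, lid flange 58 mm across at 34 to 38 mm, low conical top and an 18 mm knob; 60 mm tall in all, about 130 g. Grip the body or the flange, 18 to 38 mm above its foot. Point: its centre, 30 mm above its foot; z up. Starts upright within 6 mm of the middle of its own dark tile (foot 36 mm above the table).
- planter_c (a point): small unglazed off-white square pot, open at the top, 46 x 46 mm, 50 mm tall, walls 5 mm, about 110 g; faces square to its own x and y axes. Point: its centre, 25 mm above its foot; z up. Starts upright within 6 mm of the middle of its own dark tile (foot 36 mm above the table).
- bat_cup: fixed dark square hardboard tile, 66 x 66 mm, 6 mm thick, on which the cup stands at the start. It never moves, so it keeps the cup's place in the start row. Origin at the centre of its underside, on top of the ware board, 30 mm above the table; x across the row and away from the robot, y along the row to the robot's left. The four tiles stand 85 mm apart in one straight row on a fixed plywood ware board (90 mm wide, 360 mm long, top 30 mm above the table).
- bat_vase: fixed dark square hardboard tile, 66 x 66 mm, 6 mm thick, on which the vase stands at the start. It never moves, so it keeps the vase's place in the start row. Origin at the centre of its underside, on top of the ware board, 30 mm above the table; x across the row and away from the robot, y along the row to the robot's left. The four tiles stand 85 mm apart in one straight row on a fixed plywood ware board (90 mm wide, 360 mm long, top 30 mm above the table).
- bat_jar: fixed dark square hardboard tile, 66 x 66 mm, 6 mm thick, on which the jar stands at the start. It never moves, so it keeps the jar's place in the start row. Origin at the centre of its underside, on top of the ware board, 30 mm above the table; x across the row and away from the robot, y along the row to the robot's left. The four tiles stand 85 mm apart in one straight row on a fixed plywood ware board (90 mm wide, 360 mm long, top 30 mm above the table).
- bat_planter: fixed dark square hardboard tile, 66 x 66 mm, 6 mm thick, on which the planter stands at the start. It never moves, so it keeps the planter's place in the start row. Origin at the centre of its underside, on top of the ware board, 30 mm above the table; x across the row and away from the robot, y along the row to the robot's left. The four tiles stand 85 mm apart in one straight row on a fixed plywood ware board (90 mm wide, 360 mm long, top 30 mm above the table).
- shelf: fixed kiln shelf: tan slab 90 mm (x) by 450 mm (y) on short props, flat top 40 mm above the table, with four round white patches of kiln wash (70 mm across, flush) along its middle line. Origin under its centre at table height; x across the slab and away from the robot, y along it to the robot's left. The patches' centres lie at x = 0, y = +127.5, +42.5, -42.5 and -127.5 mm. It lies roughly side by side with the ware board; either may be the nearer to the robot.
- cones: witness cones, fixed on one end of the kiln shelf: a small plaque 55 x 28 x 10 mm with three thin, slightly leaning terracotta cones, 55 mm tall in all. Origin at the centre of its underside, on the shelf's top, at 195 mm from the shelf's centre along its y axis, at either end (y = +195 or -195 mm). A plain round off-white kiln prop, 36 mm across and 40 mm tall, stands at the other end instead; it is not part of the job.
There are look-alikes about, which are no part of the job. Leave any red look-alike of the part that bears jar_c alone.

How it is judged:
At the end, for the whole second after the job is handed in: Counted from the cones outward, the patches carry the pots in the order of their tiles from the board's left end. Each pot stands on the shelf (height within 6 mm), upright within 0.12 rad, at rest, its centre within 13 mm of its patch's centre along and across the shelf (x of cup_c in the frame of shelf between -0.013 and 0.013 m and z of cup_c in the frame of shelf between 0.063 and 0.075 m and angle between each of cup_c, vase_c, jar_c, planter_c's own z axis and vertical below 0.12 rad and linear speed of each of cup, vase, jar, planter below 0.02 m/s and angular speed of each of cup, vase, jar, planter below 0.2 rad/s and ((y of each of bat_vase, bat_jar, bat_planter in the frame of bat_cup below 0 m and y of cones in the frame of shelf above 0 m and y of cup_c in the frame of shelf between 0.1145 and 0.1405 m) or (y of each of bat_vase, bat_jar, bat_planter in the frame of bat_cup below 0 m and y of cones in the frame of shelf below 0 m and y of cup_c in the frame of shelf between -0.1405 and -0.1145 m) or (y of bat_vase in the frame of bat_cup above 0 m and y of each of bat_jar, bat_planter in the frame of bat_cup below 0 m and y of cones in the frame of shelf above 0 m and y of cup_c in the frame of shelf between 0.0295 and 0.0555 m) or (y of bat_vase in the frame of bat_cup above 0 m and y of each of bat_jar, bat_planter in the frame of bat_cup below 0 m and y of cones in the frame of shelf below 0 m and y of cup_c in the frame of shelf between -0.0555 and -0.0295 m) or (y of each of bat_vase, bat_planter in the frame of bat_cup below 0 m and y of bat_jar in the frame of bat_cup above 0 m and y of cones in the frame of shelf above 0 m and y of cup_c in the frame of shelf between 0.0295 and 0.0555 m) or (y of each of bat_vase, bat_planter in the frame of bat_cup below 0 m and y of bat_jar in the frame of bat_cup above 0 m and y of cones in the frame of shelf below 0 m and y of cup_c in the frame of shelf between -0.0555 and -0.0295 m) or (y of each of bat_vase, bat_jar in the frame of bat_cup below 0 m and y of bat_planter in the frame of bat_cup above 0 m and y of cones in the frame of shelf above 0 m and y of cup_c in the frame of shelf between 0.0295 and 0.0555 m) or (y of each of bat_vase, bat_jar in the frame of bat_cup below 0 m and y of bat_planter in the frame of bat_cup above 0 m and y of cones in the frame of shelf below 0 m and y of cup_c in the frame of shelf between -0.0555 and -0.0295 m) or (y of each of bat_vase, bat_jar in the frame of bat_cup above 0 m and y of bat_planter in the frame of bat_cup below 0 m and y of cones in the frame of shelf above 0 m and y of cup_c in the frame of shelf between -0.0555 and -0.0295 m) or (y of each of bat_vase, bat_jar in the frame of bat_cup above 0 m and y of bat_planter in the frame of bat_cup below 0 m and y of cones in the frame of shelf below 0 m and y of cup_c in the frame of shelf between 0.0295 and 0.0555 m) or (y of each of bat_vase, bat_planter in the frame of bat_cup above 0 m and y of bat_jar in the frame of bat_cup below 0 m and y of cones in the frame of shelf above 0 m and y of cup_c in the frame of shelf between -0.0555 and -0.0295 m) or (y of each of bat_vase, bat_planter in the frame of bat_cup above 0 m and y of bat_jar in the frame of bat_cup below 0 m and y of cones in the frame of shelf below 0 m and y of cup_c in the frame of shelf between 0.0295 and 0.0555 m) or (y of bat_vase in the frame of bat_cup below 0 m and y of each of bat_jar, bat_planter in the frame of bat_cup above 0 m and y of cones in the frame of shelf above 0 m and y of cup_c in the frame of shelf between -0.0555 and -0.0295 m) or (y of bat_vase in the frame of bat_cup below 0 m and y of each of bat_jar, bat_planter in the frame of bat_cup above 0 m and y of cones in the frame of shelf below 0 m and y of cup_c in the frame of shelf between 0.0295 and 0.0555 m) or (y of each of bat_vase, bat_jar, bat_planter in the frame of bat_cup above 0 m and y of cones in the frame of shelf above 0 m and y of cup_c in the frame of shelf between -0.1405 and -0.1145 m) or (y of each of bat_vase, bat_jar, bat_planter in the frame of bat_cup above 0 m and y of cones in the frame of shelf below 0 m and y of cup_c in the frame of shelf between 0.1145 and 0.1405 m)) and x of vase_c in the frame of shelf between -0.013 and 0.013 m and z of vase_c in the frame of shelf between 0.08 and 0.092 m and ((y of each of bat_cup, bat_jar, bat_planter in the frame of bat_vase below 0 m and y of cones in the frame of shelf above 0 m and y of vase_c in the frame of shelf between 0.1145 and 0.1405 m) or (y of each of bat_cup, bat_jar, bat_planter in the frame of bat_vase below 0 m and y of cones in the frame of shelf below 0 m and y of vase_c in the frame of shelf between -0.1405 and -0.1145 m) or (y of bat_cup in the frame of bat_vase above 0 m and y of each of bat_jar, bat_planter in the frame of bat_vase below 0 m and y of cones in the frame of shelf above 0 m and y of vase_c in the frame of shelf between 0.0295 and 0.0555 m) or (y of bat_cup in the frame of bat_vase above 0 m and y of each of bat_jar, bat_planter in the frame of bat_vase below 0 m and y of cones in the frame of shelf below 0 m and y of vase_c in the frame of shelf between -0.0555 and -0.0295 m) or (y of each of bat_cup, bat_planter in the frame of bat_vase below 0 m and y of bat_jar in the frame of bat_vase above 0 m and y of cones in the frame of shelf above 0 m and y of vase_c in the frame of shelf between 0.0295 and 0.0555 m) or (y of each of bat_cup, bat_planter in the frame of bat_vase below 0 m and y of bat_jar in the frame of bat_vase above 0 m and y of cones in the frame of shelf below 0 m and y of vase_c in the frame of shelf between -0.0555 and -0.0295 m) or (y of each of bat_cup, bat_jar in the frame of bat_vase below 0 m and y of bat_planter in the frame of bat_vase above 0 m and y of cones in the frame of shelf above 0 m and y of vase_c in the frame of shelf between 0.0295 and 0.0555 m) or (y of each of bat_cup, bat_jar in the frame of bat_vase below 0 m and y of bat_planter in the frame of bat_vase above 0 m and y of cones in the frame of shelf below 0 m and y of vase_c in the frame of shelf between -0.0555 and -0.0295 m) or (y of each of bat_cup, bat_jar in the frame of bat_vase above 0 m and y of bat_planter in the frame of bat_vase below 0 m and y of cones in the frame of shelf above 0 m and y of vase_c in the frame of shelf between -0.0555 and -0.0295 m) or (y of each of bat_cup, bat_jar in the frame of bat_vase above 0 m and y of bat_planter in the frame of bat_vase below 0 m and y of cones in the frame of shelf below 0 m and y of vase_c in the frame of shelf between 0.0295 and 0.0555 m) or (y of each of bat_cup, bat_planter in the frame of bat_vase above 0 m and y of bat_jar in the frame of bat_vase below 0 m and y of cones in the frame of shelf above 0 m and y of vase_c in the frame of shelf between -0.0555 and -0.0295 m) or (y of each of bat_cup, bat_planter in the frame of bat_vase above 0 m and y of bat_jar in the frame of bat_vase below 0 m and y of cones in the frame of shelf below 0 m and y of vase_c in the frame of shelf between 0.0295 and 0.0555 m) or (y of bat_cup in the frame of bat_vase below 0 m and y of each of bat_jar, bat_planter in the frame of bat_vase above 0 m and y of cones in the frame of shelf above 0 m and y of vase_c in the frame of shelf between -0.0555 and -0.0295 m) or (y of bat_cup in the frame of bat_vase below 0 m and y of each of bat_jar, bat_planter in the frame of bat_vase above 0 m and y of cones in the frame of shelf below 0 m and y of vase_c in the frame of shelf between 0.0295 and 0.0555 m) or (y of each of bat_cup, bat_jar, bat_planter in the frame of bat_vase above 0 m and y of cones in the frame of shelf above 0 m and y of vase_c in the frame of shelf between -0.1405 and -0.1145 m) or (y of each of bat_cup, bat_jar, bat_planter in the frame of bat_vase above 0 m and y of cones in the frame of shelf below 0 m and y of vase_c in the frame of shelf between 0.1145 and 0.1405 m)) and x of jar_c in the frame of shelf between -0.013 and 0.013 m and z of jar_c in the frame of shelf between 0.064 and 0.076 m and ((y of each of bat_cup, bat_vase, bat_planter in the frame of bat_jar below 0 m and y of cones in the frame of shelf above 0 m and y of jar_c in the frame of shelf between 0.1145 and 0.1405 m) or (y of each of bat_cup, bat_vase, bat_planter in the frame of bat_jar below 0 m and y of cones in the frame of shelf below 0 m and y of jar_c in the frame of shelf between -0.1405 and -0.1145 m) or (y of bat_cup in the frame of bat_jar above 0 m and y of each of bat_vase, bat_planter in the frame of bat_jar below 0 m and y of cones in the frame of shelf above 0 m and y of jar_c in the frame of shelf between 0.0295 and 0.0555 m) or (y of bat_cup in the frame of bat_jar above 0 m and y of each of bat_vase, bat_planter in the frame of bat_jar below 0 m and y of cones in the frame of shelf below 0 m and y of jar_c in the frame of shelf between -0.0555 and -0.0295 m) or (y of each of bat_cup, bat_planter in the frame of bat_jar below 0 m and y of bat_vase in the frame of bat_jar above 0 m and y of cones in the frame of shelf above 0 m and y of jar_c in the frame of shelf between 0.0295 and 0.0555 m) or (y of each of bat_cup, bat_planter in the frame of bat_jar below 0 m and y of bat_vase in the frame of bat_jar above 0 m and y of cones in the frame of shelf below 0 m and y of jar_c in the frame of shelf between -0.0555 and -0.0295 m) or (y of each of bat_cup, bat_vase in the frame of bat_jar below 0 m and y of bat_planter in the frame of bat_jar above 0 m and y of cones in the frame of shelf above 0 m and y of jar_c in the frame of shelf between 0.0295 and 0.0555 m) or (y of each of bat_cup, bat_vase in the frame of bat_jar below 0 m and y of bat_planter in the frame of bat_jar above 0 m and y of cones in the frame of shelf below 0 m and y of jar_c in the frame of shelf between -0.0555 and -0.0295 m) or (y of each of bat_cup, bat_vase in the frame of bat_jar above 0 m and y of bat_planter in the frame of bat_jar below 0 m and y of cones in the frame of shelf above 0 m and y of jar_c in the frame of shelf between -0.0555 and -0.0295 m) or (y of each of bat_cup, bat_vase in the frame of bat_jar above 0 m and y of bat_planter in the frame of bat_jar below 0 m and y of cones in the frame of shelf below 0 m and y of jar_c in the frame of shelf between 0.0295 and 0.0555 m) or (y of each of bat_cup, bat_planter in the frame of bat_jar above 0 m and y of bat_vase in the frame of bat_jar below 0 m and y of cones in the frame of shelf above 0 m and y of jar_c in the frame of shelf between -0.0555 and -0.0295 m) or (y of each of bat_cup, bat_planter in the frame of bat_jar above 0 m and y of bat_vase in the frame of bat_jar below 0 m and y of cones in the frame of shelf below 0 m and y of jar_c in the frame of shelf between 0.0295 and 0.0555 m) or (y of bat_cup in the frame of bat_jar below 0 m and y of each of bat_vase, bat_planter in the frame of bat_jar above 0 m and y of cones in the frame of shelf above 0 m and y of jar_c in the frame of shelf between -0.0555 and -0.0295 m) or (y of bat_cup in the frame of bat_jar below 0 m and y of each of bat_vase, bat_planter in the frame of bat_jar above 0 m and y of cones in the frame of shelf below 0 m and y of jar_c in the frame of shelf between 0.0295 and 0.0555 m) or (y of each of bat_cup, bat_vase, bat_planter in the frame of bat_jar above 0 m and y of cones in the frame of shelf above 0 m and y of jar_c in the frame of shelf between -0.1405 and -0.1145 m) or (y of each of bat_cup, bat_vase, bat_planter in the frame of bat_jar above 0 m and y of cones in the frame of shelf below 0 m and y of jar_c in the frame of shelf between 0.1145 and 0.1405 m)) and x of planter_c in the frame of shelf between -0.013 and 0.013 m and z of planter_c in the frame of shelf between 0.059 and 0.071 m and ((y of each of bat_cup, bat_vase, bat_jar in the frame of bat_planter below 0 m and y of cones in the frame of shelf above 0 m and y of planter_c in the frame of shelf between 0.1145 and 0.1405 m) or (y of each of bat_cup, bat_vase, bat_jar in the frame of bat_planter below 0 m and y of cones in the frame of shelf below 0 m and y of planter_c in the frame of shelf between -0.1405 and -0.1145 m) or (y of bat_cup in the frame of bat_planter above 0 m and y of each of bat_vase, bat_jar in the frame of bat_planter below 0 m and y of cones in the frame of shelf above 0 m and y of planter_c in the frame of shelf between 0.0295 and 0.0555 m) or (y of bat_cup in the frame of bat_planter above 0 m and y of each of bat_vase, bat_jar in the frame of bat_planter below 0 m and y of cones in the frame of shelf below 0 m and y of planter_c in the frame of shelf between -0.0555 and -0.0295 m) or (y of each of bat_cup, bat_jar in the frame of bat_planter below 0 m and y of bat_vase in the frame of bat_planter above 0 m and y of cones in the frame of shelf above 0 m and y of planter_c in the frame of shelf between 0.0295 and 0.0555 m) or (y of each of bat_cup, bat_jar in the frame of bat_planter below 0 m and y of bat_vase in the frame of bat_planter above 0 m and y of cones in the frame of shelf below 0 m and y of planter_c in the frame of shelf between -0.0555 and -0.0295 m) or (y of each of bat_cup, bat_vase in the frame of bat_planter below 0 m and y of bat_jar in the frame of bat_planter above 0 m and y of cones in the frame of shelf above 0 m and y of planter_c in the frame of shelf between 0.0295 and 0.0555 m) or (y of each of bat_cup, bat_vase in the frame of bat_planter below 0 m and y of bat_jar in the frame of bat_planter above 0 m and y of cones in the frame of shelf below 0 m and y of planter_c in the frame of shelf between -0.0555 and -0.0295 m) or (y of each of bat_cup, bat_vase in the frame of bat_planter above 0 m and y of bat_jar in the frame of bat_planter below 0 m and y of cones in the frame of shelf above 0 m and y of planter_c in the frame of shelf between -0.0555 and -0.0295 m) or (y of each of bat_cup, bat_vase in the frame of bat_planter above 0 m and y of bat_jar in the frame of bat_planter below 0 m and y of cones in the frame of shelf below 0 m and y of planter_c in the frame of shelf between 0.0295 and 0.0555 m) or (y of each of bat_cup, bat_jar in the frame of bat_planter above 0 m and y of bat_vase in the frame of bat_planter below 0 m and y of cones in the frame of shelf above 0 m and y of planter_c in the frame of shelf between -0.0555 and -0.0295 m) or (y of each of bat_cup, bat_jar in the frame of bat_planter above 0 m and y of bat_vase in the frame of bat_planter below 0 m and y of cones in the frame of shelf below 0 m and y of planter_c in the frame of shelf between 0.0295 and 0.0555 m) or (y of bat_cup in the frame of bat_planter below 0 m and y of each of bat_vase, bat_jar in the frame of bat_planter above 0 m and y of cones in the frame of shelf above 0 m and y of planter_c in the frame of shelf between -0.0555 and -0.0295 m) or (y of bat_cup in the frame of bat_planter below 0 m and y of each of bat_vase, bat_jar in the frame of bat_planter above 0 m and y of cones in the frame of shelf below 0 m and y of planter_c in the frame of shelf between 0.0295 and 0.0555 m) or (y of each of bat_cup, bat_vase, bat_jar in the frame of bat_planter above 0 m and y of cones in the frame of shelf above 0 m and y of planter_c in the frame of shelf between -0.1405 and -0.1145 m) or (y of each of bat_cup, bat_vase, bat_jar in the frame of bat_planter above 0 m and y of cones in the frame of shelf below 0 m and y of planter_c in the frame of shelf between 0.1145 and 0.1405 m))); the robot touches nothing.
It fails at once if a pot is tipped over (more than 45 degrees) (angle between any of cup_c, vase_c, jar_c, planter_c's own z axis and vertical above 0.8 rad).
It fails at once if a pot is dropped (falls, untouched by the fingers, faster than 0.7 m/s: a fall of about 25 mm) ((linear speed of cup above 0.7 m/s and contact force between cup and the fingers below 0.05 N) or (linear speed of vase above 0.7 m/s and contact force between vase and the fingers below 0.05 N) or (linear speed of jar above 0.7 m/s and contact force between jar and the fingers below 0.05 N) or (linear speed of planter above 0.7 m/s and contact force between planter and the fingers below 0.05 N)).
It also fails if it takes over 102 s, if anything falls off the work surface, if the arm or the gripper's body presses on something with over 40 N, if the wrist force passes 120 N, or if a joint passes its speed limit or range.

## Working session

There is one attempt and no reset: what is moved stays moved. The work goes in short steps, Python scripts to look and compute and a tool call to move; the robot and the scene stay as the last step left them, time stands still between calls to the robot, and variables do not carry over. Pictures are saved under pics/ and viewed, at most 14 in all, crops included, and the job is handed in when it is done.

Besides the shell and the picture viewer there is one more tool, called as name(argument=value, ...) on one line, values as JSON. step_arm: Moves the arm, as the interface text tells. Its arguments: {"type":"object","properties":{"claw":{"type":"array","items":{"type":"number"}},"offset":{"type":"array","items":{"type":"array","items":{"type":"number"}}},"turn":{"type":"array","items":{"type":"array","items":{"type":"number"}}},"grip_force":{"type":"number"}},"required":["claw","offset","turn"]}

```bash
mkdir -p pics
python3 - <<'E'
from cell import readout,capture,get_calibration
import cv2
for n in("scene","top"):
    cv2.imwrite(f"pics/{n}0.png",capture(n)[:,:,::-1])
    c=get_calibration(n);print(n,c)
print(readout.get_obs())
E
```

```text
scene {'camera_matrix': array([[553.73928337,   0.        , 330.16704343],
       [  0.        , 553.73928337, 241.2615342 ],
       [  0.        ,   0.        ,   1.        ]]), 'k1': -0.12307719445588063, 'extrinsics': array([[ 0.72547213,  0.68823434,  0.004865  , -0.39488108],
       [ 0.52986521, -0.55399514, -0.64213102, -0.1988685 ],
       [-0.43924143,  0.46842596, -0.76657947,  1.05752539],
       [ 0.        ,  0.        ,  0.        ,  1.        ]])}
top {'camera_matrix': array([[442.51471041,   0.        , 319.37358206],
       [  0.        , 442.51471041, 245.07775548],
       [  0.        ,   0.        ,   1.        ]]), 'k1': -0.04214101396411248, 'extrinsics': array([[ 0.01130253, -0.99990903, -0.007361  ,  0.0067261 ],
       [-0.99347376, -0.0103936 , -0.11358636,  0.5287299 ],
       [ 0.11349952,  0.00859678, -0.99350086,  0.70962235],
       [ 0.        ,  0.        ,  0.        ,  1.        ]])}
{'time_s': 0.1, 'joint_positions': array([ 1.12966715e+00,  5.27869254e-02,  1.40159109e+00,  3.70170522e-05,
        1.68860236e+00, -7.02962862e-02]), 'dq': array([-0.00325131, -0.00050915, -0.00291908,  0.00066956,  0.00187536,
       -0.00070682]), 'joint_torque': array([ 1.24418559e-03, -3.82583642e+01, -3.60985637e+01, -9.13473423e-05,
        4.75040390e-03, -9.21208368e-06]), 'eef_pos': array([0.19022113, 0.48930771, 0.40396581]), 'orientation': array([-1.93285702e-04,  1.84353685e-01,  9.82859724e-01, -6.66649211e-04]), 'force': array([ 0.3011991 ,  0.19705546, -0.11655079]), 'wrist_torque': array([-0.02620259,  0.01750078, -0.02026649]), 'grip_force': 0.0, 'opening': 0.08561767002187128}
```

View pics/top0.png

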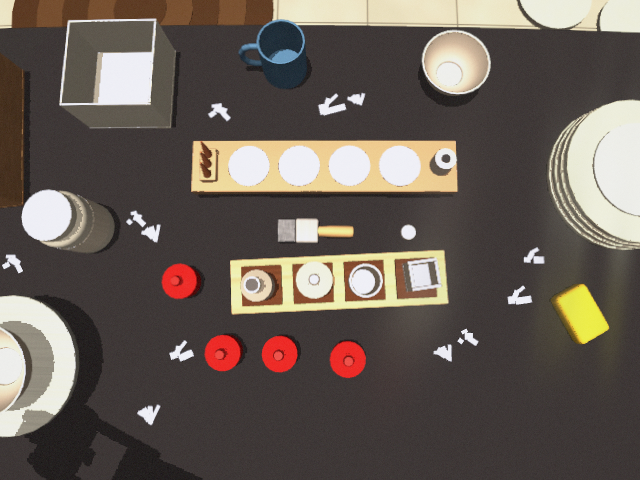

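View pics/scene0.png

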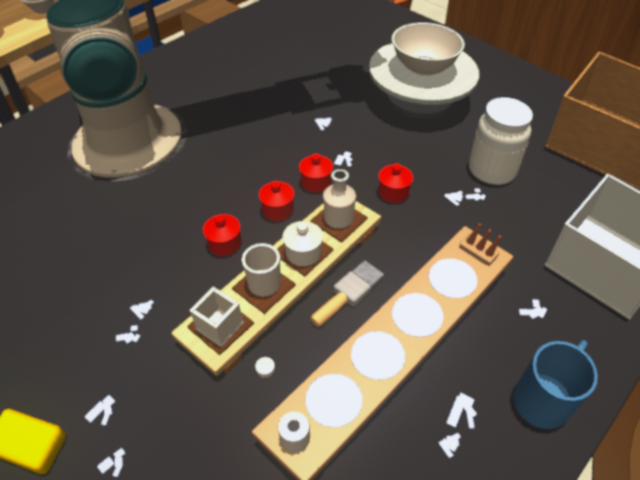

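Top view: cones at (207,162) on the robot's left, with patches at (249,166), (299,166), (349,166) and (399,166). The row from the left is vase (255,285), jar (314,280), cup (365,281), planter (422,275). Jar candidates are the four red ones at (180,281), (222,352), (280,353) and (348,359), and the off-white one at (314,280). The off-white one on a tile is the jar meant.

```bash
cat > h.py <<'E'
import numpy as np,cv2
from cell import readout,capture,get_calibration
def ray(c,uv):
    K=c["camera_matrix"];d=np.array([c["k1"],0,0,0,0])
    p=cv2.undistortPoints(np.array([[uv]],float),K,d)[0,0]
    E=c["extrinsics"];R=E[:3,:3];return -R.T@E[:3,3],R.T@np.array([p[0],p[1],1])
def onz(c,uv,z):
    o,d=ray(c,uv);return o+d*(z-o[2])/d[2]
E
python3 - <<'E'
from h import *
im=cv2.imread("pics/top0.png");c=get_calibration("top")
print("cam",ray(c,(320,240))[0])
hsv=cv2.cvtColor(im,cv2.COLOR_BGR2HSV)
def blobs(m,a0,a1,roi,z,name):
    x0,y0,x1,y1=roi;mm=np.zeros_like(m);mm[y0:y1,x0:x1]=m[y0:y1,x0:x1]
    for k in cv2.findContours(mm,cv2.RETR_EXTERNAL,cv2.CHAIN_APPROX_NONE)[0]:
        a=cv2.contourArea(k)
        if a0<a<a1:
            w=np.array([onz(c,p[0],z)[:2] for p in k],np.float32)
            r=cv2.minAreaRect(w);print(name,cv2.boundingRect(k),a,np.round(np.array(r[0])*1000,1),np.round(np.array(r[1])*1000,1),round(r[2],2))
wh=cv2.inRange(hsv,(0,0,215),(180,40,255))
blobs(wh,600,3000,(190,135,460,200),.04,"patch")
blobs(wh,80,3000,(225,245,450,315),.08,"white")
dk=cv2.inRange(hsv,(0,60,20),(15,255,140))
blobs(dk,200,4000,(225,245,450,315),.036,"tile")
bd=cv2.inRange(hsv,(16,60,120),(35,255,255))
bd=cv2.morphologyEx(bd,cv2.MORPH_CLOSE,np.ones((3,3)))
blobs(bd,1000,20000,(215,240,460,320),.03,"board")
cv2.imwrite("pics/crop.png",cv2.resize(im[240:320,160:460],None,fx=2.66,fy=2.66,interpolation=cv2.INTER_CUBIC))
E
```

```text
cam [0.44466147 0.00612043 0.76511643]
patch (379, 146, 42, 40) 1254.0 [ 664.2 -121.2] [67.8 69.4] 0.66
patch (329, 146, 41, 40) 1256.0 [663.3 -36.1] [67.8 67.5] 0.49
patch (279, 146, 41, 40) 1251.5 [662.5  48.4] [67.9 67.7] 0.65
patch (228, 146, 42, 40) 1240.0 [661.8 133.8] [68.  69.7] 0.43
white (243, 276, 17, 18) 211.5 [460.5 117.1] [26.3 24.8] 1.48
white (349, 264, 34, 33) 821.5 [469.5 -59.8] [49.3 51. ] 0.59
white (296, 262, 36, 36) 977.5 [469.4  20.5] [54.  54.1] 0.62
white (408, 257, 34, 34) 486.0 [ 479.9 -151.4] [46.7 45.6] 8.91
tile (293, 278, 40, 25) 224.5 [453.7  22.9] [39.2 64.1] 0.67
tile (242, 265, 40, 41) 519.5 [460.8 107.3] [63.8 64.8] 3.51
tile (344, 260, 41, 41) 398.0 [470.8 -61. ] [63.7 64.7] 3.3
tile (395, 258, 41, 40) 460.0 [ 475.8 -145.1] [63.8 64.1] 3.66
board (230, 250, 219, 65) 11537.5 [468.2 -19.7] [ 90.5 359.2] 3.38
```

View pics/crop.png

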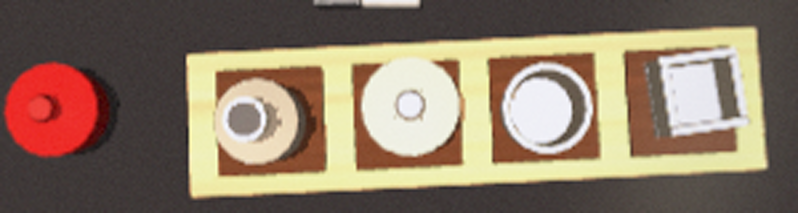

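The crop shows, from the left: the vase (lip at 245,118), the off-white jar (410,105), the cup (545,108) and the planter (705,90). The red jar at (50,108) is off the board, so it's a look-alike. Tile pitch is 84–85 mm, patch pitch is 85 mm, and the sizes match. I'll square the tool first, so that tool x = world y and tool y = world x, and then go over the vase at (459.4, 109.3).

step_arm(claw=[1,1,1,1,1,1,1,1,1,1,1,1], offset=[[0,0,0],[0,0,0],[0,0,0],[0,0,0],[0,0,0],[0,0,0],[0,0,0],[-47.5,33.7,8],[-47.5,33.7,8],[-47.5,33.7,8],[-47.5,33.7,8],[-47.5,33.7,8]], turn=[[0,0,9.82],[0,0,9.82],[0,0,9.82],[0,0,9.82],[0,0,9.82],[0,0,9.82],[0,0,9.82],[0,0,0],[0,0,0],[0,0,0],[0,0,0],[0,0,0]], grip_force=30)

```text
time_s: 1.6
eef_pos: [0.3594, 0.2502, 0.3642]
orientation: [-0.0, 0.707, 0.707, 0.0]
force: [0.8, 0.2, 0.5]
opening: 0.0855
grip_force: 0.0
```

step_arm(claw=[1,1,1,1,1], offset=[[-47.5,33.7,8],[-47.5,33.7,8],[-47.5,33.7,8],[0,0,0],[0,0,0]], turn=[[0,0,0],[0,0,0],[0,0,0],[0,0,0],[0,0,0]])

```text
time_s: 2.22
eef_pos: [0.4598, 0.1095, 0.3404]
orientation: [-0.0, 0.707, 0.707, -0.0]
force: [-0.8, 0.9, 0.2]
opening: 0.0857
grip_force: 0.0
```

Run:
```python
from h import *
from cell import r
o=readout.get_obs();print(o["eef_pos"],o["orientation"],r.grip_depth,o["force"])
c=get_calibration("wrist")
cv2.imwrite("pics/w1.png",capture("wrist")[:,:,::-1]);print(ray(c,(320,240)))
```

```text
[0.45977283 0.10952005 0.34040472] [-4.39090366e-04  7.07176357e-01  7.07037031e-01 -2.12914025e-04] 0.1547 [-0.83072311  0.94682421  0.23756346]
(array([0.46015751, 0.18336638, 0.31004603]), array([-0.00309977, -0.28175108, -0.95949643]))
```

View pics/w1.png

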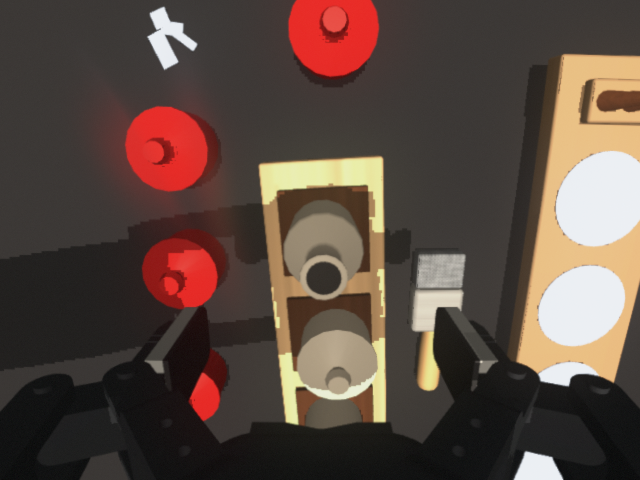

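The wrist view shows the vase mouth at (323,277), midway between the pads at u 205 and 437. I'll check it by ray.

Run:
```python
from h import *
c=get_calibration("wrist")
print(onz(c,(323,277),.128),onz(c,(338,380),.096), c["camera_matrix"][0,0])
```

```text
[0.46100227 0.11075653 0.128     ] [0.47124893 0.02533873 0.096     ] 384.6986968317203
```

The two views agree to 2 mm, so I'll descend to a grasp 42 mm above the foot, which keeps the gripper body clear of the lip, and close.

step_arm(claw=[1,1,1,1,1,0.3,0.3,0.3,0.3,0.3,0.3,0.3], offset=[[0,0,30],[0,0,30],[0,0,30],[0,0,17],[0,0,0],[0,0,0],[0,0,0],[0,0,0],[0,0,0],[0,0,0],[0,0,0],[0,0,0]], turn=[[0,0,0],[0,0,0],[0,0,0],[0,0,0],[0,0,0],[0,0,0],[0,0,0],[0,0,0],[0,0,0],[0,0,0],[0,0,0],[0,0,0]])

```text
time_s: 3.78
eef_pos: [0.4604, 0.1095, 0.2352]
orientation: [0.001, 0.707, 0.707, 0.001]
force: [-1.7, 0.5, 6.4]
opening: 0.0486
grip_force: 31.1
```

step_arm(claw=[0.3,0.3,0.3,0.3,0.3,0.3,0.3,0.3,0.3,0.3], offset=[[0,0,-10],[0,0,-20],[0,0,-30],[4,33.6,0],[4,33.6,0],[4,33.6,0],[4,33.6,0],[4,33.6,0],[4,33.4,0],[0,0,0]], turn=[[0,0,0],[0,0,0],[0,0,0],[0,0,0],[0,0,0],[0,0,0],[0,0,0],[0,0,0],[0,0,0],[0,0,0]])

```text
time_s: 5.03
eef_pos: [0.6624, 0.1334, 0.2923]
orientation: [-0.001, 0.707, 0.707, -0.001]
force: [-0.1, 0.1, -2.3]
opening: 0.0485
grip_force: 31.8
```

step_arm(claw=[0.3,0.3], offset=[[0,0,0],[0,0,0]], turn=[[0,0,0],[0,0,0]])

```text
time_s: 5.28
eef_pos: [0.6607, 0.1334, 0.2943]
orientation: [0.0, 0.707, 0.707, 0.0]
force: [-0.2, -1.3, -0.6]
opening: 0.0486
grip_force: 31.8
```

Run:
```python
from h import *
cv2.imwrite("pics/s2.png",cv2.resize(capture("scene")[120:420,250:560,::-1],None,fx=1.6,fy=1.6))
```

```text
(no output)
```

View pics/s2.png

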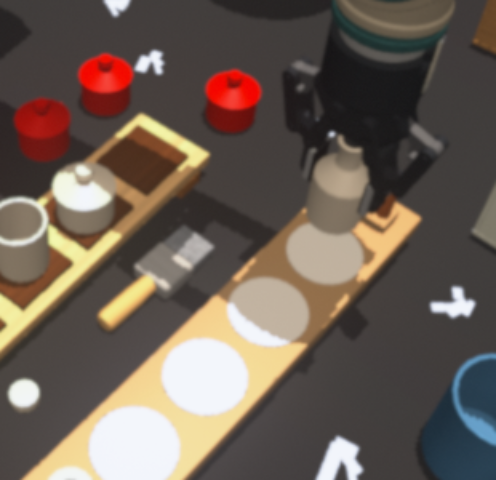

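The vase at (345,190) hangs upright over the cone-end patch (325,250), so I'll lower it.

step_arm(claw=[0.3,0.3,0.3,0.3,0.3,0.3], offset=[[0,0.5,20],[0,0.5,20],[0,0,8],[0,0,3],[0,0,1.5],[0,0,0]], turn=[[0,0,0],[0,0,0],[0,0,0],[0,0,0],[0,0,0],[0,0,0]])

```text
time_s: 6.08
eef_pos: [0.6625, 0.1335, 0.2418]
orientation: [0.0, 0.707, 0.707, 0.0]
force: [0.5, -0.6, -1.6]
opening: 0.049
grip_force: 31.8
```

step_arm(claw=[0.3,0.3,0.3], offset=[[0,0,1],[0,0,1],[0,0,0]], turn=[[0,0,0],[0,0,0],[0,0,0]])

```text
time_s: 6.45
eef_pos: [0.6624, 0.1334, 0.2394]
orientation: [0.0, 0.707, 0.707, 0.0]
force: [0.0, 0.1, -1.2]
opening: 0.0489
grip_force: 31.8
```

step_arm(claw=[0.3,0.3,0.3], offset=[[0,0,1],[0,0,0.7],[0,0,0]], turn=[[0,0,0],[0,0,0],[0,0,0]])

```text
time_s: 6.82
eef_pos: [0.6623, 0.1335, 0.2393]
orientation: [0.0, 0.707, 0.707, 0.0]
force: [-4.0, -0.1, 8.1]
opening: 0.0487
grip_force: 32.5
```

Contact at +8 N with foot height as predicted. I'll release, rise and go over the jar.

step_arm(claw=[0.6,0.8,1,1,1,1,1,1], offset=[[0,0,0],[0,0,0],[0,0,0],[0,0,0],[0,0,-15],[0,0,-25],[0,0,-30],[0,0,-35]], turn=[[0,0,0],[0,0,0],[0,0,0],[0,0,0],[0,0,0],[0,0,0],[0,0,0],[0,0,0]])

```text
time_s: 7.82
eef_pos: [0.6622, 0.1335, 0.3444]
orientation: [0.0, 0.707, 0.707, 0.0]
force: [1.3, 0.7, 0.4]
opening: 0.0857
grip_force: 0.0
```

step_arm(claw=[1,1,1,1,1,1,1], offset=[[-22.4,-38.4,0],[-22.4,-38.4,0],[-22.4,-38.4,0],[-22.4,-38.4,0],[-22.4,-38.4,0],[0,0,0],[0,0,0]], turn=[[0,0,0],[0,0,0],[0,0,0],[0,0,0],[0,0,0],[0,0,0],[0,0,0]])

```text
time_s: 8.7
eef_pos: [0.4706, 0.0215, 0.3438]
orientation: [0.001, 0.707, 0.707, 0.001]
force: [0.1, 0.6, 0.1]
opening: 0.0852
grip_force: 0.0
```

Run:
```python
from h import *
c=get_calibration("wrist");im=capture("wrist")[:,:,::-1]
o=readout.get_obs();print(o["eef_pos"],o["orientation"])
cv2.imwrite("pics/w3.png",im)
```

```text
[0.47087813 0.02165411 0.34346328] [5.82174824e-04 7.06930655e-01 7.07282278e-01 6.99163219e-04]
```

View pics/w3.png

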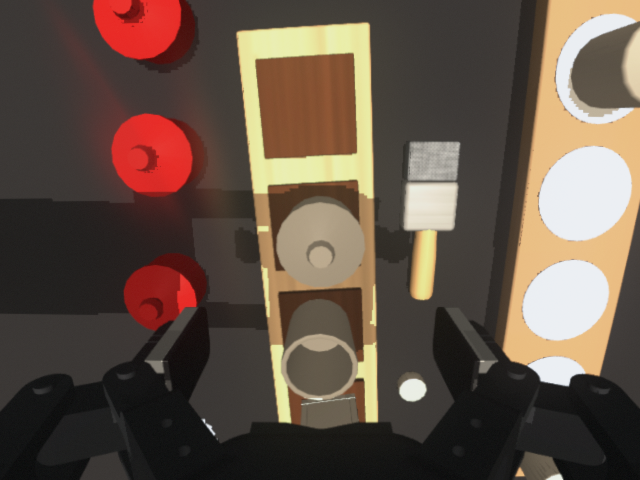

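Jar flange at (320,241) with its knob at (320,256), cup rim at (319,366). The vase stands in the middle of its patch at upper right.

Run:
```python
from h import *
c=get_calibration("wrist")
for n,uv,z in(("flange",(320,241),.073),("knob",(320,254),.096),("cup",(319,366),.094)):print(n,onz(c,uv,z))
```

```text
flange [0.47123478 0.02427261 0.073     ]
knob [0.4712411  0.02303075 0.096     ]
cup [ 0.47058233 -0.05573008  0.094     ]
```

step_arm(claw=[1,1,1,1,1,1,0.4,0.4,0.4,0.4,0.4,0.4], offset=[[0.6,0,35],[0,0,35],[0,0,30],[0,0,15],[0,0,8.5],[0,0,0],[0,0,0],[0,0,0],[0,0,0],[0,0,0],[0,0,0],[0,0,0]], turn=[[0,0,0],[0,0,0],[0,0,0],[0,0,0],[0,0,0],[0,0,0],[0,0,0],[0,0,0],[0,0,0],[0,0,0],[0,0,0],[0,0,0]])

```text
time_s: 10.25
eef_pos: [0.4706, 0.022, 0.2205]
orientation: [0.001, 0.707, 0.707, 0.001]
force: [-2.3, -0.1, 5.3]
opening: 0.0559
grip_force: 30.7
```

step_arm(claw=[0.4,0.4,0.4,0.4,0.4,0.4,0.4,0.4,0.4,0.4,0.4], offset=[[0,0,-10],[0,0,-20],[0,0,-30],[4.5,32.1,0],[4.5,32.1,0],[4.5,32.1,0],[4.5,32.1,0],[4.5,32.1,0],[4.5,32.1,0],[0,0,0],[0,0,0]], turn=[[0,0,0],[0,0,0],[0,0,0],[0,0,0],[0,0,0],[0,0,0],[0,0,0],[0,0,0],[0,0,0],[0,0,0],[0,0,0]])

```text
time_s: 11.62
eef_pos: [0.6626, 0.049, 0.279]
orientation: [-0.0, 0.707, 0.707, -0.0]
force: [0.5, -0.9, -0.8]
opening: 0.056
grip_force: 32.5
```

step_arm(claw=[0.4,0.4,0.4,0.4,0.4,0.4,0.4], offset=[[0,0,0],[0,0,20],[0,0,20],[0,0,10],[0,0,3],[0,0,2],[0,0,0]], turn=[[0,0,0],[0,0,0],[0,0,0],[0,0,0],[0,0,0],[0,0,0],[0,0,0]])

```text
time_s: 12.5
eef_pos: [0.6631, 0.0491, 0.2247]
orientation: [0.0, 0.707, 0.707, 0.001]
force: [-1.1, 0.4, 0.6]
opening: 0.056
grip_force: 32.5
```

step_arm(claw=[0.4,0.4,0.4], offset=[[0,0,1],[0,0,0.7],[0,0,0]], turn=[[0,0,0],[0,0,0],[0,0,0]])

```text
time_s: 12.88
eef_pos: [0.6631, 0.0491, 0.2246]
orientation: [0.001, 0.707, 0.707, 0.001]
force: [-5.5, -0.2, 8.7]
opening: 0.0559
grip_force: 33.0
```

Contact again. I'll release, rise and go over the cup at (469.8, -57.2).

step_arm(claw=[0.6,0.8,1,1,1,1,1,1], offset=[[0,0,0],[0,0,0],[0,0,0],[0,0,0],[0,0,-15],[0,0,-25],[0,0,-35],[0,0,-35]], turn=[[0,0,0],[0,0,0],[0,0,0],[0,0,0],[0,0,0],[0,0,0],[0,0,0],[0,0,0]])

```text
time_s: 13.88
eef_pos: [0.6628, 0.049, 0.3346]
orientation: [0.0, 0.707, 0.707, 0.0]
force: [1.1, -0.7, 0.2]
opening: 0.0854
grip_force: 0.0
```

step_arm(claw=[1,1,1,1,1,1,1,1], offset=[[-21.3,-38.6,0],[-21.3,-38.6,0],[-21.3,-38.6,0],[-21.3,-38.6,0],[-21.3,-38.6,0],[0,0,0],[0,0,0],[0,0,0]], turn=[[0,0,0],[0,0,0],[0,0,0],[0,0,0],[0,0,0],[0,0,0],[0,0,0],[0,0,0]])

```text
time_s: 14.88
eef_pos: [0.4706, -0.0571, 0.3327]
orientation: [0.0, 0.707, 0.707, 0.0]
force: [0.9, 1.1, 0.1]
opening: 0.0855
grip_force: 0.0
```

Run:
```python
from h import *
o=readout.get_obs();print(o["eef_pos"])
im=cv2.cvtColor(capture("wrist"),cv2.COLOR_RGB2BGR)
cv2.imwrite("pics/w4.png",im);cv2.imwrite("pics/t4.png",cv2.resize(capture("top")[130:330,150:470,::-1],None,fx=2.5,fy=2.5))
```

```text
[ 0.47060939 -0.05713183  0.3327137 ]
```

View pics/w4.png

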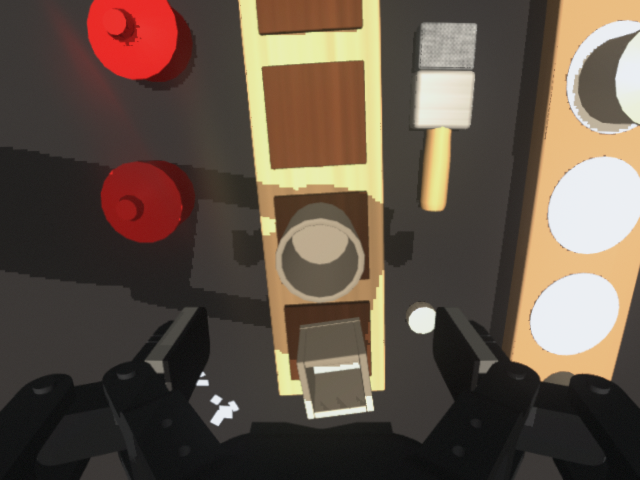

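View pics/t4.png

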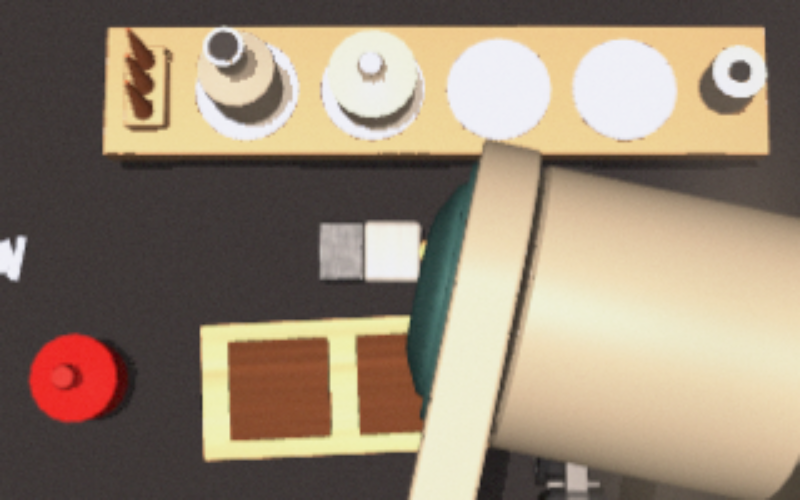

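The vase (240,85) and jar (372,82) stand upright on the first two patches. The cup rim at (320,259) is centred between the fingers.

step_arm(claw=[1,1,1,1,1,1,0.3,0.3,0.3,0.3,0.3,0.3], offset=[[0,0,35],[0,0,35],[0,0,25],[0,0,12],[0,0,5],[0,0,0],[0,0,0],[0,0,0],[0,0,0],[0,0,0],[0,0,0],[0,0,0]], turn=[[0,0,0],[0,0,0],[0,0,0],[0,0,0],[0,0,0],[0,0,0],[0,0,0],[0,0,0],[0,0,0],[0,0,0],[0,0,0],[0,0,0]])

```text
time_s: 16.48
eef_pos: [0.4702, -0.0575, 0.2212]
orientation: [0.0, 0.707, 0.707, 0.0]
force: [-2.2, 0.1, 5.7]
opening: 0.0508
grip_force: 30.8
```

step_arm(claw=[0.3,0.3,0.3,0.3,0.3,0.3,0.3,0.3,0.3,0.3,0.3], offset=[[0,0,-10],[0,0,-20],[0,0,-30],[3.7,32.2,0],[3.7,32.2,0],[3.7,32.2,0],[3.7,32.2,0],[3.7,32.2,0],[3.7,32.2,0],[0,0,0],[0,0,0]], turn=[[0,0,0],[0,0,0],[0,0,0],[0,0,0],[0,0,0],[0,0,0],[0,0,0],[0,0,0],[0,0,0],[0,0,0],[0,0,0]])

```text
time_s: 17.85
eef_pos: [0.6628, -0.0353, 0.2802]
orientation: [-0.0, 0.707, 0.707, -0.0]
force: [-0.4, -0.1, -1.2]
opening: 0.0504
grip_force: 31.7
```

step_arm(claw=[0.3,0.3,0.3,0.3,0.3,0.3,0.3], offset=[[0,0,0],[0,0,20],[0,0,20],[0,0,10],[0,0,3],[0,0,2],[0,0,0]], turn=[[0,0,0],[0,0,0],[0,0,0],[0,0,0],[0,0,0],[0,0,0],[0,0,0]])

```text
time_s: 18.73
eef_pos: [0.6633, -0.0352, 0.2258]
orientation: [0.0, 0.707, 0.707, 0.0]
force: [-0.3, 0.3, -0.4]
opening: 0.0506
grip_force: 31.7
```

step_arm(claw=[0.3,0.3,0.3], offset=[[0,0,1],[0,0,0.7],[0,0,0]], turn=[[0,0,0],[0,0,0],[0,0,0]])

```text
time_s: 19.1
eef_pos: [0.6633, -0.0352, 0.2253]
orientation: [0.001, 0.707, 0.707, 0.001]
force: [-3.5, -0.2, 5.5]
opening: 0.0503
grip_force: 31.9
```

Contact. I'll release, rise and go over the planter at (480.3, -148.8), turning -8.9° to match its faces.

step_arm(claw=[0.6,0.8,1,1,1,1,1,1], offset=[[0,0,0],[0,0,0],[0,0,0],[0,0,0],[0,0,-15],[0,0,-25],[0,0,-35],[0,0,-35]], turn=[[0,0,0],[0,0,0],[0,0,0],[0,0,0],[0,0,0],[0,0,0],[0,0,0],[0,0,0]])

```text
time_s: 20.1
eef_pos: [0.663, -0.0352, 0.3359]
orientation: [0.0, 0.707, 0.707, 0.0]
force: [0.5, -0.2, 0.4]
opening: 0.0853
grip_force: 0.0
```

step_arm(claw=[1,1,1,1,1,1,1,1], offset=[[-22.7,-36.6,0],[-22.7,-36.6,0],[-22.7,-36.6,0],[-22.7,-36.6,0],[-22.7,-36.6,0],[0,0,0],[0,0,0],[0,0,0]], turn=[[0,0,0],[0,0,0],[0,0,0],[0,0,0],[0,0,0],[0,0,-8.9],[0,0,0],[0,0,0]])

```text
time_s: 21.1
eef_pos: [0.4804, -0.1486, 0.3342]
orientation: [0.0, 0.651, 0.759, 0.0]
force: [0.1, 0.9, -0.1]
opening: 0.0855
grip_force: 0.0
```

Run:
```python
from h import *
o=readout.get_obs();print(o["eef_pos"],o["orientation"])
cv2.imwrite("pics/w5.png",capture("wrist")[:,:,::-1])
```

```text
[ 0.48043781 -0.14860439  0.33418642] [4.00130479e-04 6.50899556e-01 7.59163735e-01 1.77148156e-04]
```

View pics/w5.png

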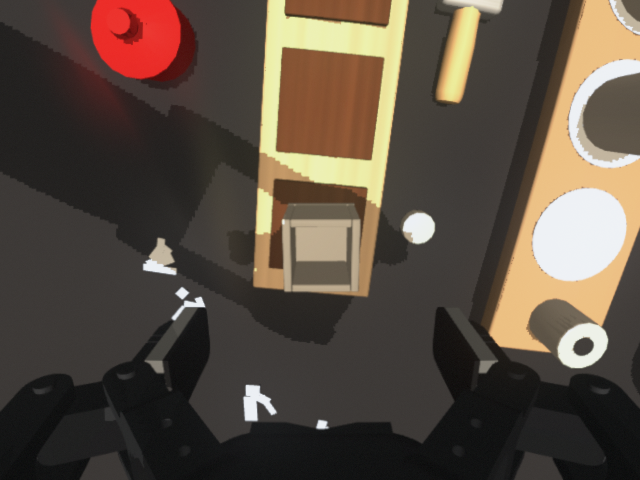

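The planter at (321,250) is square to the fingers and centred. Grasp it.

step_arm(claw=[1,1,1,1,1,1,0.3,0.3,0.3,0.3,0.3,0.3], offset=[[0,0,35],[0,0,35],[0,0,26],[0,0,14],[0,0,6],[0,0,0],[0,0,0],[0,0,0],[0,0,0],[0,0,0],[0,0,0],[0,0,0]], turn=[[0,0,0],[0,0,0],[0,0,0],[0,0,0],[0,0,0],[0,0,0],[0,0,0],[0,0,0],[0,0,0],[0,0,0],[0,0,0],[0,0,0]])

```text
time_s: 22.65
eef_pos: [0.4805, -0.1489, 0.2183]
orientation: [0.001, 0.65, 0.76, 0.0]
force: [0.3, 0.7, 6.4]
opening: 0.0457
grip_force: 31.8
```

step_arm(claw=[0.3,0.3,0.3,0.3,0.3,0.3,0.3,0.3,0.3,0.3,0.3,0.3], offset=[[0,0,-10],[0,0,-20],[0,0,-30],[0,0,0],[4.7,30.7,0],[4.7,30.7,0],[4.7,30.7,0],[4.7,30.7,0],[4.7,30.7,0],[4.7,30.7,0],[0,0,0],[0,0,0]], turn=[[0,0,0],[0,0,0],[0,0,0],[0,0,8.9],[0,0,0],[0,0,0],[0,0,0],[0,0,0],[0,0,0],[0,0,0],[0,0,0],[0,0,0]])

```text
time_s: 24.15
eef_pos: [0.664, -0.1206, 0.2772]
orientation: [-0.001, 0.707, 0.707, -0.0]
force: [-0.4, 0.3, -1.2]
opening: 0.0458
grip_force: 31.6
```

step_arm(claw=[0.3,0.3,0.3,0.3,0.3,0.3,0.3], offset=[[0,0,0],[0,0,20],[0,0,20],[0,0,10],[0,0,3],[0,0,2],[0,0,0]], turn=[[0,0,0],[0,0,0],[0,0,0],[0,0,0],[0,0,0],[0,0,0],[0,0,0]])

```text
time_s: 25.02
eef_pos: [0.6645, -0.1205, 0.2231]
orientation: [0.0, 0.707, 0.707, 0.0]
force: [-0.5, 0.2, -0.6]
opening: 0.0453
grip_force: 31.6
```

step_arm(claw=[0.3,0.3,0.3], offset=[[0,0,1],[0,0,0.7],[0,0,0]], turn=[[0,0,0],[0,0,0],[0,0,0]])

```text
time_s: 25.4
eef_pos: [0.6646, -0.1206, 0.2224]
orientation: [0.001, 0.707, 0.707, 0.0]
force: [-2.7, 0.3, 5.1]
opening: 0.0454
grip_force: 32.2
```

Contact. I'll release, rise and draw back clear of the cameras for a check.

step_arm(claw=[0.6,0.8,1,1,1,1,1,1], offset=[[0,0,0],[0,0,0],[0,0,0],[0,0,0],[0,0,-15],[0,0,-25],[0,0,-35],[0,0,-50]], turn=[[0,0,0],[0,0,0],[0,0,0],[0,0,0],[0,0,0],[0,0,0],[0,0,0],[0,0,0]])

```text
time_s: 26.4
eef_pos: [0.6641, -0.1205, 0.3468]
orientation: [-0.001, 0.707, 0.707, -0.0]
force: [0.3, 0.0, 0.5]
opening: 0.0851
grip_force: 0.0
```

step_arm(claw=[1,1,1,1,1,1,1,1], offset=[[-25,-45,0],[-25,-45,0],[-25,-45,0],[-25,-45,0],[-25,-45,0],[-25,-45,0],[0,0,0],[0,0,0]], turn=[[0,0,0],[0,0,0],[0,0,0],[0,0,0],[0,0,0],[0,0,0],[0,0,0],[0,0,0]])

```text
time_s: 27.4
eef_pos: [0.3946, -0.2705, 0.3469]
orientation: [0.001, 0.707, 0.707, 0.0]
force: [0.2, -0.6, 0.3]
opening: 0.0853
grip_force: 0.0
```

Run:
```python
from h import *
im=capture("top")[:,:,::-1].copy();c=get_calibration("top");cv2.imwrite("pics/t6.png",cv2.resize(im[120:220,180:480],None,fx=2.66,fy=2.66,interpolation=cv2.INTER_CUBIC))
cv2.imwrite("pics/s6.png",cv2.resize(capture("scene")[180:480,240:540,::-1],None,fx=1.8,fy=1.8))
```

```text
(no output)
```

View pics/t6.png

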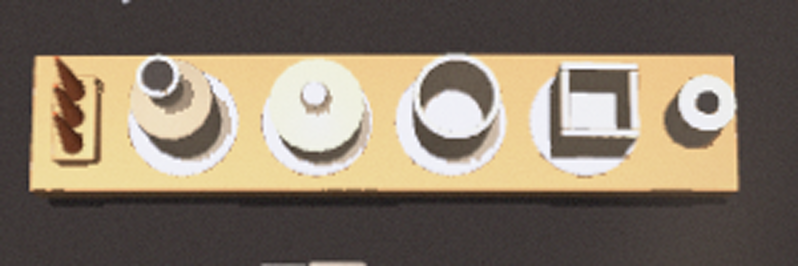

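View pics/s6.png

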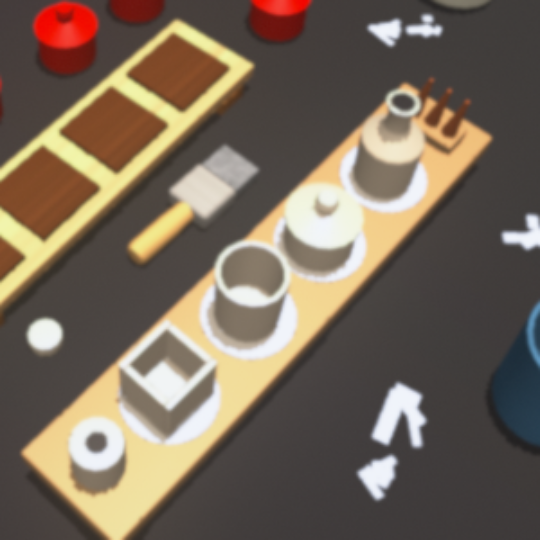

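All four stand upright on their patches in the right order from the cones: lip (158,76), knob (314,93), cup rim (456,94), planter rim (598,100). Check the numbers before handing in.

Run:
```python
from h import *
c=get_calibration("top")
P=[(661.8,133.8),(662.5,48.4),(663.3,-36.1),(664.2,-121.2)];ok=1
for (u,v),z,p in zip([(158,76),(314,93),(456,94),(598,100)],[.132,.1,.098,.09],P):
    e=onz(c,(u/2.66+180,v/2.66+120),z)[:2]*1000-p;print(e.round(1));ok&=abs(e).max()<8
if ok:
    from cell import ticket;print(ticket.finish_job())
```

```text
[-1.9 -1.9]
[-1.4 -1.8]
[-1.4 -0.3]
[-2.4  0.2]
the job is handed in; nothing more can be done
None
```

All four pots stand upright on their patches in the right order from the cones (vase, jar, cup, planter), each within about 3 mm of its patch centre by the top camera. I handed the job in at about 27.5 s of the 102 s; no verdict was shown.

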